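# Roll the solder reel up its rack

### The arm

A 6-joint arm with a two-finger parallel gripper is mounted at the origin on the work surface. World frame = base frame: x ahead of the robot, y to its left, z up, the work surface at z = 0. Lengths are in m, angles in rad, forces in N, time in s.
With the tool pointing down it reaches from about 0.35 to 0.975 m from the base axis. Payload 4.9 kg.
Tool frame: the origin (TCP) lies on the front face of the gripper's body, between the roots of the fingers; the fingertips stand ctrl.tip_extent ahead of it and the grasp point (between the pads) lies 54 mm ahead of it (ctrl.tip_extent is the distance from the TCP to the fingertips, in m); z points along the fingers, y is the line along which they close (so a half turn about z gives the same grasp; the last joint's range is limited). The gripper opens to 85 mm and grips with 20 to 120 N. Pads are 22 mm wide; open, the fingers measure 114 mm over their backs; the gripper's body (76 mm by 85 mm) begins 54 mm behind the grasp point. The pads swing forward as they close: fully open they stand 13 mm farther back than shut.
Start: joints at [1.014, 0.053, 1.613, -0, 1.476, -0.119], TCP at [0.265, 0.566, 0.304] pointing down, gripper open.
Joint ranges: [-3.01, 3.01], [-1.01, 2.22], [0.06, 2.58], [-1.02, 4.17], [0.09, 2.62], [-3.14, 3.14]. Speed limits (rad/s): [2.57, 2.57, 3.14, 3.14, 3.14, 3.14].

### API

Orientations are given as a rotation vector (axis times angle).
In Python, from station import ctrl gives the robot as it stands.
- The arm moves only by the tool apply_moves, never from a script. Its argument "rows" is one flat list of numbers, 6 for each row, row after row: the shift along the tool's x, y, z normalised to -1 to 1, where 1 is 0.6 m, then the turn, a rotation vector about the tool's x, y, z normalised to -1 to 1, where 1 is 90 degrees. A call has 1 to 20 rows; each row is the pose to reach, as a shift and turn from the pose commanded when the call began, along the tool's axes at that moment; what a row does not reach only later rows make up. A row lasts 1/10 s, in which the tool goes at most 50 mm and 8.59 degrees, less where a joint would pass 70% of its speed; a pose out of reach is approached as far as the arm can. A call with a number of a shift or a turn outside -1 to 1 is refused whole. A call with a gripper value outside its range is refused whole. "grip" is the opening, from 0 (shut) to 1 (fully open), set as the call begins (left out, the last holds). The fingers move at their own pace and stop on an object; "grip_force" is the grip in N (left out, the last holds). Time passes only in rows, so rows that repeat a pose let the fingers close. It gives the time, the measured TCP pose, the force, the opening and the grip force at its end, in the units of the state.
- ctrl.get_obs(): the state, without advancing time (a new reading comes with each control period).
- ctrl.get_image(name): name is "side" or "top"; returns (picture, depth): 420x560x3 uint8, blue, green, red; 420x560 float32, m along the optical axis (not along the pixel's ray), 0 where there is no reading.
- ctrl.camera_model(name): a dict with "mtx" (3x3 intrinsics, pixels), "R" (3x3) and "t" (3): a world point X has camera coordinates R X + t. Camera axes: x right, y down, z forward; pixel columns grow to the right and rows downward; lengths in m; the calibration is good to about 2 mm. A picture is of the moment at which its call begins. camera_model takes no time and is no camera call.
- ctrl.finish_job(): hands the job in; it is judged then, once.
The state is a dict: "t": time; "q": joint angles; "dq": joint speeds; "effort": joint torques, N m; "tool_pos": TCP position; "tool_rot": TCP orientation; "contact_force": force on the tool from outside, world axes, zero at the start; "wrist_torque": the same for the moment, N m; "opening": finger opening in m; "grip_force": force on a finger pad.
Only numpy, scipy, OpenCV 4.12 (cv2) and the standard library are available. Lean on these libraries where they do the work, as an engineer would, in place of code of your own. Each camera call takes 0.05 s, during which the arm holds its last target. There are 200 camera calls.

### The job

Load the orange solder reel into its rack on the blue repair mat: with the fingertips behind it, gently push it up the little ramp, over the crest and into the seat against the yellow stop. Keep a finger behind it on the slope so that it is neither shot up nor left to roll back, and do not grip or lift it. Leave it resting in the seat, take the hand away, and leave the other things on the bench where they are.

Things in the scene. Friction and masses are not known exactly. Their poses are not given: they have to be found in the camera images.
- reel: solder reel lying on its side, free to roll: 60 mm diameter over two orange flanges (5 mm thick), 54 mm wide, silver wire wound to 56 mm diameter between them; about 300 g. Origin at its centre, own y = rolling axis (x, z turn as it rolls). It starts in a shallow dip at the ramp's foot, its centre at x=-72, z=42 mm in the rack's frame; let go well up the slope, it rolls out at the open low end.
- rack: fixed rack on the mat, 235 mm long, 78 mm wide: grey entry plate, aluminium 9-degree ramp, grey seat, yellow stop, in that order along its own +x (uphill; y across, z up). Origin on the mat, on the centre line. The lane between its black cheeks is 62 mm wide; the cheeks stand 10 mm above entry and ramp, 14 mm above the seat.
- slope: the ramp's surface (fixed to the rack): origin on the ramp's foot line, at x=-70, z=12 mm in the rack's frame; x up the 9-degree slope, 130 mm long, z square to it. On the ramp the reel's centre is 30 mm above it. A yellow strip across it lies 105 to 125 mm up.
- mouth (a point): top edge of the rack's open low end, x=-120, z=15 mm in the rack's frame; from here the entry plate falls at 3 degrees, 50 mm, to the ramp's foot. Nothing stands behind it.
- crest (a point): top edge of the ramp, x=58, z=32 mm in the rack's frame; just past it the surface steps down 4 mm into the level seat (z=28 mm), so the reel drops in by itself once its centre is past the crest and then stays
- seat (a point): where the centre of the reel lies when it is home in the seat against the stop: x=75, z=58 mm in the rack's frame
- stop (a point): point on the yellow stop's face, on the centre line, at the height of the seated reel's centre: x=105, z=58 mm in the rack's frame. The stop's top is at z=73 mm.
- tin: flat round steel tin, 62 mm diameter, 20 mm high, standing beside the rack; origin under its centre; leave alone
- jar: small flux jar with white cap, 40 mm diameter, 34 mm high, beside the rack; origin under its centre; leave alone
- pot: small paste jar with red cap, 36 mm diameter, 40 mm high, on the rack's other side; origin under its centre; leave alone
- driver: screwdriver with yellow handle lying at the mat's left; leave alone
- brush: cleaning brush lying at the mat's right; leave alone
- flask: green bottle with white cap, 56 mm diameter, 130 mm high, towards the left of the mat; origin under its centre; leave alone
- spare: spare reel with green flanges and copper-coloured wire, standing on end, 60 mm diameter, 54 mm high, towards the right of the mat; origin under its centre; leave alone
Mind the look-alikes: they are no part of the job. Of the things that look like the rack, the larger one is meant. There is more than one size of the reel; the one meant has the size given above.

How it is judged:
On the way, in this order (a step that is already met when the one before it is completed fails the run):
1. the reel is on the slope, past its lower third, with the fingers pushing it (x of reel in the frame of rack between -0.03 and 0.055 m and contact force between the fingers and reel above 0.05 N).
2. the reel is in the seat against the stop (x of reel in the frame of rack between 0.0719 and 0.0779 m and z of reel in the frame of rack between 0.0555 and 0.0608 m and y of reel in the frame of rack between -0.006 and 0.006 m and angle between the y axis of reel and the y axis of rack, either way round below 0.12 rad), for 0.2 s.
At the end, for the whole second after the job is handed in: the reel lies in the seat against the stop (its centre within 3 mm along the rack, 2.5 mm in height and 6 mm sideways of the seated place, axis within 7 degrees of square), at rest (under 0.02 m/s) (all of step 2 and linear speed of reel below 0.02 m/s); the robot touches nothing.
It fails at once if the reel runs free on the slope (over 0.2 m/s with no finger on it), rolling back or shot up (x of reel in the frame of rack between -0.06 and 0.055 m and linear speed of reel above 0.2 m/s and not (contact force between any of the fingers, the arm and reel above 0.02 N)).
It fails at once if the reel rolls out at the low end of the rack (x of reel in the frame of rack below -0.105 m).
It fails at once if the reel is lifted off the rack (more than 8 mm) ((x of reel in the frame of slope above -0.005 m and z of reel in the frame of slope above 0.038 m) or (x of reel in the frame of slope below 0 m and z of reel in the frame of rack above 0.053 m) or z of reel in the frame of rack above 0.0705 m).
It fails at once if the reel is squeezed or pushed hard (over 30 N) (contact force between the fingers and reel above 30 N).
It fails at once if a bystander is disturbed (moved more than 15 mm) (distance of any of tin, jar, pot, driver, brush, flask, spare from where it was at the start of the episode above 0.015 m).
It also fails if it takes over 38 s, if anything falls off the work surface, if the arm or the gripper's body presses on something with over 40 N, if the wrist force passes 120 N, or if a joint passes its speed limit or range.

## Working session

There is one attempt and no reset: what is moved stays moved. The work goes in short steps, Python scripts to look and compute and a tool call to move; the robot and the scene stay as the last step left them, time stands still between calls to the robot, and variables do not carry over. Pictures are saved under pics/ and viewed, at most 10 in all, crops included, and the job is handed in when it is done.

Besides the shell and the picture viewer there is one more tool, called in YAML: its name, and indented under it one key for each argument. apply_moves: Moves the arm, as the interface text tells. Its arguments: {"type":"object","properties":{"rows":{"type":"array","items":{"type":"number"}},"grip":{"type":"number"},"grip_force":{"type":"number"}},"required":["rows"]}

```bash
mkdir -p pics
cat > h.py <<'E'
from station import ctrl
import numpy as np, cv2
from scipy.spatial.transform import Rotation as R
def snap(n,f):
    im,d=ctrl.get_image(n); cv2.imwrite(f'pics/{f}.png',im); np.save(f'pics/{f}.npy',d); return im,d
def pt(n,d,u,v):
    m=ctrl.camera_model(n); z=np.median([x for x in d[v-1:v+2,u-1:u+2].ravel() if x>0])
    c=np.linalg.solve(m['mtx'],[u,v,1])*z
    return m['R'].T@(c-m['t'])
E
python3 - <<'E'
from h import *
snap('top','top0'); snap('side','side0')
o=ctrl.get_obs(); print({k:np.round(v,3) for k,v in o.items()}, ctrl.tip_extent)
for n in('top','side'): m=ctrl.camera_model(n);print(m['mtx'],-m['R'].T@m['t'])
E
```

```text
{'t': np.float64(0.1), 'q': array([ 1.014,  0.053,  1.614,  0.   ,  1.476, -0.119]), 'dq': array([ 0.   , -0.001, -0.005, -0.   , -0.   , -0.001]), 'effort': array([ 0.0000e+00, -3.9490e+01, -3.7136e+01, -0.0000e+00,  4.0000e-03,
       -0.0000e+00]), 'tool_pos': array([0.265, 0.566, 0.303]), 'tool_rot': array([-6.820e-01, -3.066e+00,  3.000e-03]), 'contact_force': array([ 0.075, -0.15 , -0.13 ]), 'wrist_torque': array([-0.003,  0.045, -0.018]), 'grip_force': np.float64(0.0), 'opening': np.float64(0.085)} 0.0726
[[470.25846685   0.         272.8509276 ]
 [  0.         470.25846685 208.09455919]
 [  0.           0.           1.        ]] [0.22385134 0.01442677 1.09492533]
[[435.45406504   0.         279.95150594]
 [  0.         435.45406504 206.75088288]
 [  0.           0.           1.        ]] [ 0.33919626 -0.58490862  0.78723032]
```

View pics/top0.png

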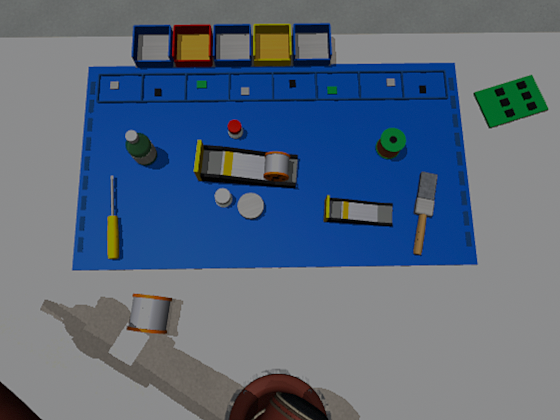

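View pics/side0.png

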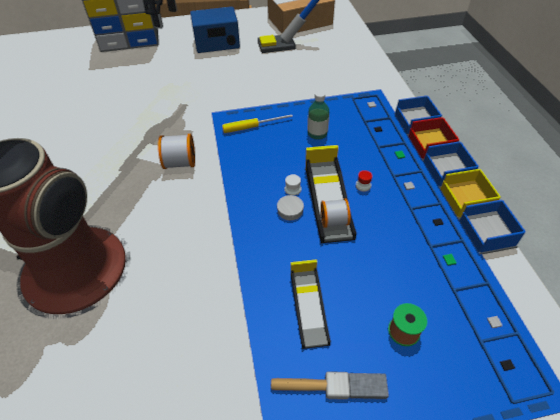

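Top view candidates: the reels are the orange reel in the rack (277,165), a bigger orange reel on the bench (150,314) and the green spare (392,142). The racks are the large one (247,166) and the small one (359,211). I choose the reel at (277,165) in the large rack and check it in a crop.

Run:
```python
from h import *
im=cv2.imread('pics/top0.png'); c=im[115:225,180:320]; cv2.imwrite('pics/c0.png',cv2.resize(np.clip(c*1.5,0,255).astype('uint8'),None,fx=5,fy=5,interpolation=cv2.INTER_CUBIC))
```

```text
(no output)
```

View pics/c0.png

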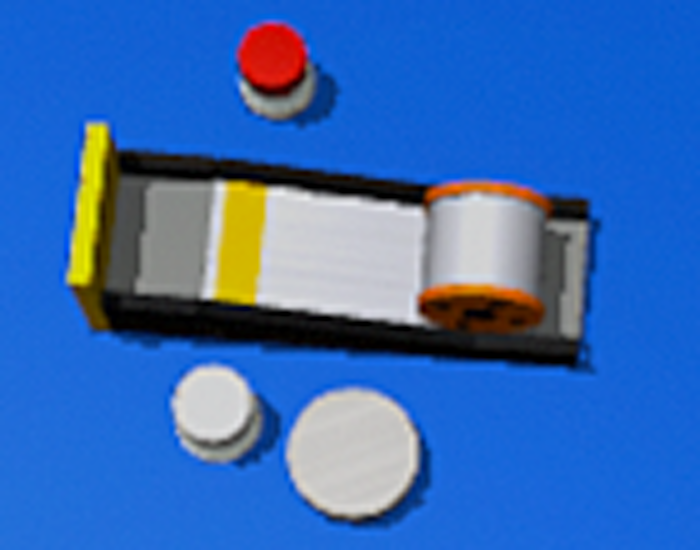

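The crop shows the stop at left (crop 90,210), yellow strip (240,240) and orange reel (485,255) near the low end at right (585,280). The tin (355,455) and jar (215,410) are below, and the pot (272,60) is above.

Run:
```python
from h import *
from scipy.optimize import least_squares
d=np.load('pics/top0.npy'); m=ctrl.camera_model('top')
print('mat',pt('top',d,300,230),pt('top',d,200,120))
F=[((108,125),(105,-39,73)),((92,283),(105,39,73)),((228,181),(53.5,-31,31.6)),((268,183),(33.7,-31,28.4)),((588,200),(-120,-39,25)),((578,362),(-120,39,0)),((586,222),(-120,-31,15))]
px=np.array([[(a+.5)/5-.5+180,(b+.5)/5-.5+115] for (a,b),_ in F]); P=np.array([p for _,p in F])/1e3
z0=(pt('top',d,300,230)[2]+pt('top',d,200,120)[2])/2
def proj(X):
    c=X@m['R'].T+m['t']; c=c@m['mtx'].T; return c[:,:2]/c[:,2:]
def W(p,P): return P@R.from_euler('z',p[2]).as_matrix().T+[p[0],p[1],z0]
s=least_squares(lambda p:(proj(W(p,P))-px).ravel(),[.3,.05,1.6],loss='soft_l1')
print(s.x,(proj(W(s.x,P))-px).round(2).tolist(),z0)
np.save('rack.npy',[*s.x,z0])
for n,u,v in (('top',277,158),('top',277,168)): 
    w=pt(n,d,u,v); print(w, R.from_euler('z',-s.x[2]).apply(w-[s.x[0],s.x[1],z0]))
for n,x,y in (('flask',0,0),):pass
for n,(u,v) in dict(pot=(235,126),jar=(223,196),tin=(251,205),flask=(132,138)).items():
    w=pt('top',d,u,v); print(n,w.round(3), R.from_euler('z',-s.x[2]).apply(w-[s.x[0],s.x[1],z0]).round(3))
```

```text
mat [ 0.42628261 -0.05992687  0.00362815] [0.70781136 0.18107843 0.00456196]
[0.57913838 0.06515441 1.4763085 ] [[0.12, -0.31], [-0.59, 0.4], [-0.27, -0.25], [0.11, 0.46], [0.49, -0.68], [-0.28, 1.04], [0.42, -0.53]] 0.004095056600120421
[ 0.58159792 -0.0073472   0.07315814] [-0.07194615 -0.0092889   0.06906308]
[ 0.55737153 -0.00690881  0.07386064] [-0.07379541  0.01487079  0.06976559]
pot [0.674 0.091 0.044] [ 0.035 -0.092  0.04 ]
jar [0.503 0.119 0.037] [0.046 0.081 0.033]
tin [0.484 0.055 0.023] [-0.019  0.094  0.019]
flask [0.61  0.308 0.134] [ 0.245 -0.008  0.13 ]
```

```bash
cat >> h.py <<'E'
def rack2w(p):
    r=np.load('rack.npy'); return R.from_euler('z',r[2]).apply(np.array(p,float))+[r[0],r[1],r[3]]
def w2rack(p):
    r=np.load('rack.npy'); return R.from_euler('z',-r[2]).apply(np.array(p,float)-[r[0],r[1],r[3]])
def goal(prack):  # TCP target in rack frame, tool x along rack +x, z down
    r=np.load('rack.npy'); o=ctrl.get_obs()
    R0=R.from_rotvec(o['tool_rot']); c,s=np.cos(r[2]),np.sin(r[2])
    Rt=R.from_matrix(np.array([[c,s,0],[s,-c,0],[0,0,-1.]]).T)
    sh=R0.inv().apply(rack2w(prack)-o['tool_pos'])/.6; tu=(R0.inv()*Rt).as_rotvec()/(np.pi/2)
    return sh.round(4),tu.round(4)
E
python3 - <<'E'
from h import *
print(goal([-.150,0,.22]))
E
```

```text
(array([-0.9124, -0.7686,  0.1323]), array([-1.100e-03,  6.000e-04,  7.815e-01]))
```

apply_moves:
  grip: 0.3
  rows: [-0.456,-0.384,0.066,0,0,0.39,-0.456,-0.384,0.066,0,0,0.39,-0.456,-0.384,0.066,0,0,0.39,-0.456,-0.384,0.066,0,0,0.39,-0.456,-0.384,0.066,0,0,0.39,-0.456,-0.384,0.066,0,0,0.39,-0.456,-0.384,0.066,0,0,0.39,-0.912,-0.769,0.132,-0.001,0.001,0.781,-0.912,-0.769,0.132,-0.001,0.001,0.781,-0.912,-0.769,0.132,-0.001,0.001,0.781,-0.912,-0.769,0.132,-0.001,0.001,0.781,-0.912,-0.769,0.132,-0.001,0.001,0.781,-0.912,-0.769,0.132,-0.001,0.001,0.781,-0.912,-0.769,0.132,-0.001,0.001,0.781,-0.912,-0.769,0.132,-0.001,0.001,0.781,-0.912,-0.769,0.132,-0.001,0.001,0.781,-0.912,-0.769,0.132,-0.001,0.001,0.781,-0.912,-0.769,0.132,-0.001,0.001,0.781]

```text
t: 1.9
tool_pos: [0.5645, -0.0824, 0.2246]
tool_rot: [-2.32, -2.115, -0.003]
contact_force: [1.3, 0.0, 0.6]
opening: 0.0258
grip_force: 0.0
```

Run:
```python
from h import *
im,d=snap('side','side1'); cv2.imwrite('pics/c1.png',cv2.resize(im[100:300,230:450],None,fx=3,fy=3,interpolation=cv2.INTER_CUBIC))
o=ctrl.get_obs(); print(ctrl.tip_extent,o['opening'],o['t'],w2rack(o['tool_pos']),o['contact_force'])
print(goal([-.150,0,.22]), goal([-.130,0,.034+ctrl.tip_extent]))
```

```text
0.0726 0.025950293068790483 1.95 [-0.14816735  0.00062426  0.2207139 ] [-0.17495237  0.73689104 -0.58971381]
(array([-0.0031,  0.001 ,  0.0012]), array([ 0.0002, -0.0015,  0.0017])) (array([0.0298, 0.0011, 0.1903]), array([ 0.0002, -0.0015,  0.0017]))
```

View pics/c1.png

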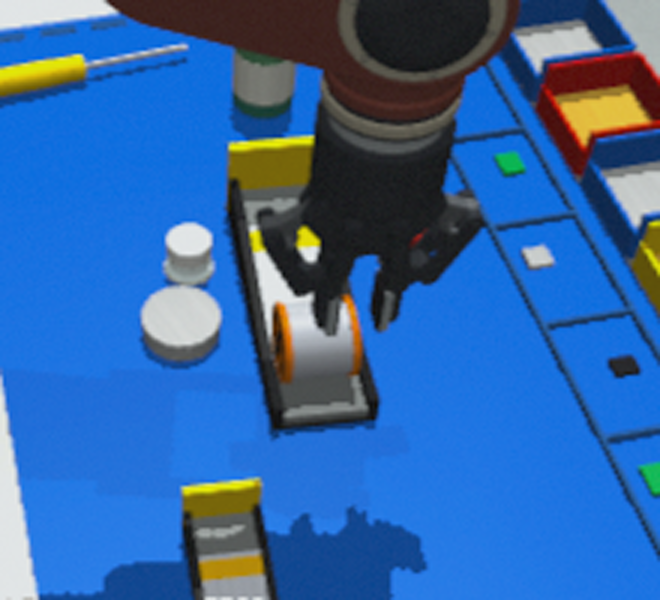

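The side view shows the open gripper above and behind the reel, with the fingertips at crop (325,330) and (380,325), and the reel untouched in the dip at (318,340). I descend behind it.

apply_moves:
  rows: [0.02,0.001,0.05,0,-0.001,0.002,0.02,0.001,0.1,0,-0.001,0.002,0.02,0.001,0.15,0,-0.001,0.002,0.02,0.001,0.18,0,-0.001,0.002,0.02,0.001,0.2,0,-0.001,0.002,0.02,0.001,0.2,0,-0.001,0.002,0.02,0.001,0.2,0,-0.001,0.002,0.02,0.001,0.2,0,-0.001,0.002]

```text
t: 2.75
tool_pos: [0.5678, -0.0718, 0.1065]
tool_rot: [2.324, 2.11, 0.004]
contact_force: [0.3, 0.0, -0.2]
opening: 0.0255
grip_force: 0.0
```

Run:
```python
from h import *
im,d=snap('side','side2'); cv2.imwrite('pics/c2.png',cv2.resize(im[130:260,280:380],None,fx=5,fy=4.5,interpolation=cv2.INTER_CUBIC))
o=ctrl.get_obs(); print(o['t'],w2rack(o['tool_pos']),o['contact_force'],goal([-.135,0,.1006]))
```

```text
2.8 [-0.13746662 -0.00157719  0.10235704] [0.4756699  0.61072874 0.40584731] (array([ 0.0041, -0.0026,  0.0029]), array([ 0.0021, -0.    , -0.0015]))
```

View pics/c2.png

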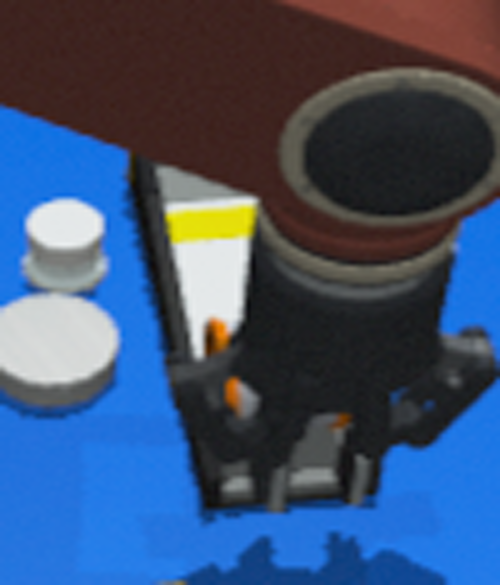

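The fingertips at crop (278,480) and (357,480) straddle the lane centre behind the reel, just above the entry plate. Now I push slowly.

apply_moves:
  rows: [0.01,-0.001,0,0,0,0,0.019,-0.002,0,0,0,0,0.026,-0.002,0,0,0,0,0.032,-0.002,0,0,0,0,0.037,-0.002,0,0,0,0,0.042,-0.002,0,0,0,0,0.047,-0.002,0,0,0,0,0.052,-0.002,-0.001,0,0,0,0.057,-0.002,-0.002,0,0,0,0.062,-0.002,-0.003,0,0,0,0.067,-0.002,-0.004,0,0,0,0.072,-0.002,-0.005,0,0,0,0.077,-0.002,-0.006,0,0,0,0.082,-0.002,-0.007,0,0,0,0.087,-0.002,-0.008,0,0,0,0.092,-0.002,-0.009,0,0,0,0.097,-0.002,-0.01,0,0,0,0.102,-0.002,-0.011,0,0,0,0.107,-0.002,-0.012,0,0,0,0.112,-0.002,-0.012,0,0,0]

```text
t: 4.8
tool_pos: [0.5721, -0.0045, 0.112]
tool_rot: [2.326, 2.111, 0.001]
contact_force: [-1.2, -1.5, 1.6]
opening: 0.0257
grip_force: 1.1
```

Run:
```python
from h import *
im,d=snap('top','top3'); cv2.imwrite('pics/c3.png',cv2.resize(np.clip(im[115:225,180:320]*1.5,0,255).astype('uint8'),None,fx=5,fy=5,interpolation=cv2.INTER_CUBIC))
o=ctrl.get_obs(); print(o['t'],w2rack(o['tool_pos']),o['contact_force'])
```

```text
4.85 [-0.06946301  0.00051062  0.10784713] [0.08299021 0.33693392 1.0932005 ]
```

View pics/c3.png

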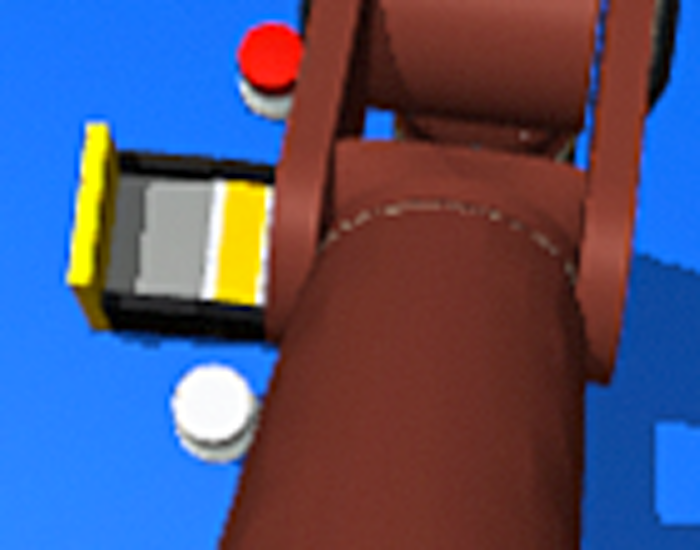

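The arm hides the reel in the top view; only the stop and strip show (240,240). Contact is felt, so I continue up and use the side view.

apply_moves:
  rows: [0.005,0,-0.001,0,0,0,0.01,0,-0.002,0,0,0,0.015,0,-0.003,0,0,0,0.02,0,-0.003,0,0,0,0.025,0,-0.004,0,0,0,0.03,0,-0.005,0,0,0,0.035,0,-0.006,0,0,0,0.04,0,-0.006,0,0,0,0.045,0,-0.007,0,0,0,0.05,0,-0.008,0,0,0]

```text
t: 5.85
tool_pos: [0.5749, 0.0254, 0.1168]
tool_rot: [-2.326, -2.111, -0.001]
contact_force: [-0.3, -2.5, 1.6]
opening: 0.0258
grip_force: 1.2
```

Run:
```python
from h import *
im,d=snap('side','side4'); cv2.imwrite('pics/c4.png',cv2.resize(im[130:260,280:380],None,fx=5,fy=4.5,interpolation=cv2.INTER_CUBIC))
o=ctrl.get_obs(); print(o['t'],w2rack(o['tool_pos']),o['contact_force'],goal([-.04,0,.112]))
```

```text
5.9 [-0.03941027  0.00041798  0.11274637] [ 0.11341707  0.67989932 -0.73312239] (array([-0.001 ,  0.0007,  0.0012]), array([ 0.0003, -0.0009, -0.0016]))
```

View pics/c4.png

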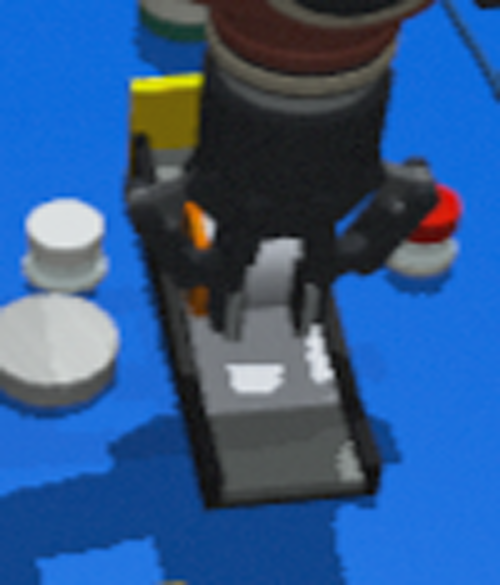

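The reel (orange flange at crop 200,235, wire at 275,270) is ahead of the two fingertips (232,325) and (303,320), square in the lane on the slope. I continue over the crest.

apply_moves:
  rows: [0.005,0,-0.001,0,0,0,0.01,0,-0.002,0,0,0,0.015,0,-0.003,0,0,0,0.02,0,-0.003,0,0,0,0.025,0,-0.004,0,0,0,0.03,0,-0.005,0,0,0,0.035,0,-0.006,0,0,0,0.04,0,-0.006,0,0,0,0.045,0,-0.007,0,0,0,0.05,0,-0.008,0,0,0,0.055,0,-0.009,0,0,0,0.06,0,-0.01,0,0,0,0.065,0,-0.01,0,0,0,0.07,0,-0.011,0,0,0,0.075,0,-0.012,0,0,0,0.08,0,-0.013,0,0,0,0.084,0,-0.013,0,0,0,0.088,0,-0.014,0,0,0,0.092,0,-0.014,0,0,0,0.096,0,-0.014,0,0,0]

```text
t: 7.9
tool_pos: [0.5805, 0.0829, 0.1251]
tool_rot: [-2.326, -2.111, -0.002]
contact_force: [-0.2, -1.3, 0.4]
opening: 0.0257
grip_force: 0.3
```

apply_moves:
  rows: [0.004,0,0,0,0,0,0.008,0,0,0,0,0,0.012,0,0,0,0,0,0.012,0,0,0,0,0,0.012,0,0,0,0,0,0.012,0,0,0,0,0]

```text
t: 8.5
tool_pos: [0.5812, 0.0896, 0.1252]
tool_rot: [-2.326, -2.111, -0.001]
contact_force: [-0.5, 0.1, 0.5]
opening: 0.0255
grip_force: 0.0
```

Run:
```python
from h import *
im,d=snap('side','side5'); cv2.imwrite('pics/c5.png',cv2.resize(im[120:250,280:380],None,fx=5,fy=4.5,interpolation=cv2.INTER_CUBIC))
o=ctrl.get_obs(); print(o['t'],w2rack(o['tool_pos']),o['contact_force'],o['grip_force'])
```

```text
8.55 [0.02455089 0.00026682 0.12110003] [ 0.41436155 -0.48143297 -0.50400991] 0.0
```

View pics/c5.png

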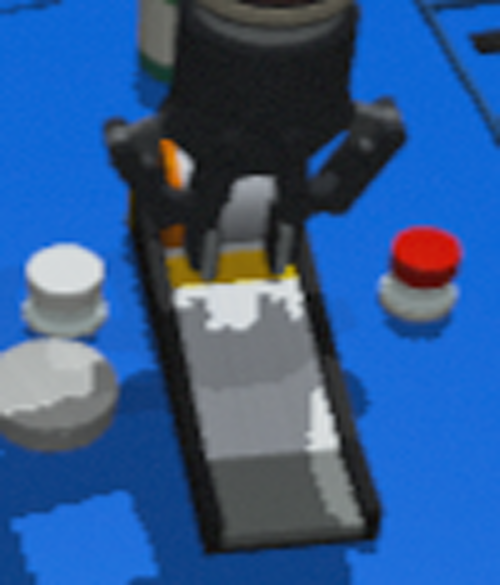

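The fingertips (208,260) and (283,255) are over the yellow strip, and the reel (wire 255,205) is ahead of them. The contact force is gone, so I check with depth whether it dropped into the seat.

Run:
```python
from h import *
d=np.load('pics/side5.npy')
for v in range(160,175,2):
    p=w2rack(pt('side',d,331,v)); dx=p[0]-.075; dz=p[2]-.058
    print(v,(p*1e3).round(1), 'r to seat', round(np.hypot(dx,dz)*1e3,1),'r to x=.06 ramp',round(np.hypot(p[0]-.056,p[2]-.062)*1e3,1))
```

```text
160 [ 56.8 -12.2  78.6] r to seat 27.5 r to x=.06 ramp 16.6
162 [ 53.8 -11.9  75.1] r to seat 27.2 r to x=.06 ramp 13.2
164 [ 51.  -11.7  71.2] r to seat 27.4 r to x=.06 ramp 10.5
166 [ 49.4 -11.8  66.3] r to seat 26.9 r to x=.06 ramp 7.9
168 [ 47.2 -11.7  61.9] r to seat 28.0 r to x=.06 ramp 8.8
170 [ 48.2 -12.5  54.3] r to seat 27.1 r to x=.06 ramp 11.0
172 [ 47.2 -12.7  48.5] r to seat 29.4 r to x=.06 ramp 16.1
174 [ 56.2 -15.6  32.5] r to seat 31.7 r to x=.06 ramp 29.5
```

The wire surface fits a 28 mm radius about the seat, so the reel is home. I back away and then go up.

apply_moves:
  rows: [-0.02,0,-0.005,0,0,0,-0.05,0,-0.02,0,0,0,-0.09,0,-0.07,0,0,0,-0.15,0,-0.13,0,0,0,-0.22,0,-0.2,0,0,0,-0.3,0,-0.25,0,0,0,-0.36,0,-0.25,0,0,0,-0.4,0,-0.25,0,0,0,-0.4,0,-0.25,0,0,0,-0.4,0,-0.25,0,0,0,-0.4,0,-0.25,0,0,0,-0.4,0,-0.25,0,0,0]

```text
t: 9.75
tool_pos: [0.5578, -0.1483, 0.2747]
tool_rot: [-2.324, -2.112, -0.001]
contact_force: [-0.7, -0.8, -0.9]
opening: 0.0259
grip_force: 0.0
```

Run:
```python
from h import *
im,d=snap('top','top6'); cv2.imwrite('pics/c6.png',cv2.resize(np.clip(im[115:225,180:320]*1.5,0,255).astype('uint8'),None,fx=5,fy=5,interpolation=cv2.INTER_CUBIC))
o=ctrl.get_obs(); print(o['t'],w2rack(o['tool_pos']),np.abs(o['dq']).max())
```

```text
9.8 [-0.21443465  0.00100046  0.27061704] 0.0021279604573760337
```

View pics/c6.png

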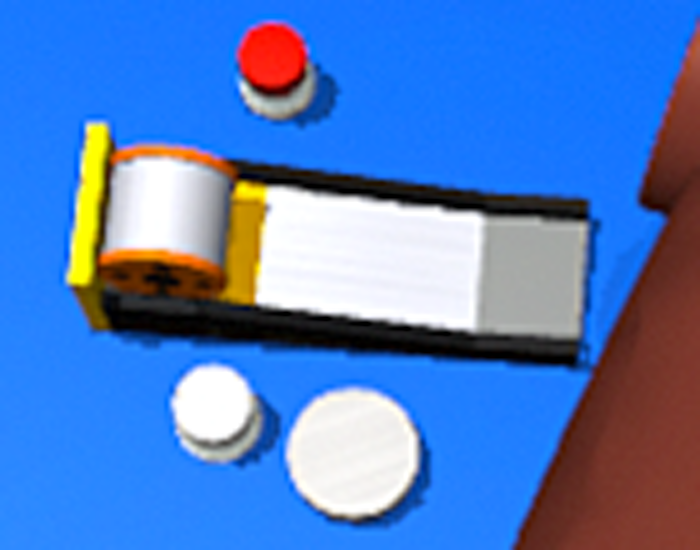

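The reel sits at crop (168,220) against the stop, square in the lane. The pot, jar and tin have not moved.

```bash
python3 -c "
from station import ctrl
print(ctrl.finish_job())"
```

```text
the job is handed in; nothing more can be done
None
```

I pushed the orange reel up the ramp and over the crest; it rests in the seat against the yellow stop, the hand is clear, the pot, jar and tin have not moved, and the job is handed in (no verdict was returned).

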